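# Key two cross-handles onto their tap stems

## Task

Both cross-handles of the washroom basin tap have been set loosely over their valves but stand proud, because the flat in each D-bore has not yet met the flat on the stem under it. Turn each handle round on its valve until it finds the flat and drops onto its stem, and leave both sitting fully home and square on their flanges. The water is on, so stop turning as soon as a handle has dropped and keys the stem (do not turn either stem more than about 30 degrees), and leave everything else on the ledge and the counter where it is.

Things in the scene. Friction and masses are not known exactly. Their poses are not given: they have to be found in the camera images.
- left_axis (a point): Valve axis (+y, the robot's left) at the tap ledge's top face; x towards the bowl, y along the tap line, z up. Above it: flange 52 mm across, 8 high; round brass bonnet 30.8 mm across, greased, up to 40; brass stem 14 mm across, one flat 3.5 mm off the axis (D section), from 40 up to 49. Which way the stem's flat faces is unknown: the handle hides it.
- left_handle_mid (a point): Centre of the loose chromed cross-handle, 26.5 mm above its underside and below its top. Skirt 41 mm across, 33 high, over the bonnet; hub above it 28 across. Proud at the start: this point about 42 mm above the axis point, turns freely, leans up to 0.1 rad. Within about 0.2 rad of the flat it falls 8 mm by its own weight: home is 34.5 mm. 0.15-0.3 kg.
- left_handle_tip (a point): Ball end (13.6 mm across) of the handle's +x spoke, 34 mm out from its axis and 13.5 mm above its centre; x points outward along the spoke, z up. Four equal spokes, 10 mm thick, at 90 degrees, reach 41 mm from the axis. The flat of the D-bore is on this spoke's side, 4.8 mm off the axis.
- left_stem (a joint): How far this valve's stem has turned since the start, rad (0 then, positive anticlockwise from above). Stays where left. A dropped handle has about 0.2 rad of play each way, then carries the stem against 0.22 N m of friction (5.5 N at a spoke end); a proud handle needs about 1 N. Over 0.55 rad either way starts the water or strains the seat.
- right_axis (a point): Valve axis (-y, the robot's right) at the tap ledge's top face; x towards the bowl, y along the tap line, z up. Above it: flange 52 mm across, 8 high; round brass bonnet 30.8 mm across, greased, up to 40; brass stem 14 mm across, one flat 3.5 mm off the axis (D section), from 40 up to 49. Which way the stem's flat faces is unknown: the handle hides it.
- right_handle_mid (a point): Centre of the loose chromed cross-handle, 26.5 mm above its underside and below its top. Skirt 41 mm across, 33 high, over the bonnet; hub above it 28 across. Proud at the start: this point about 42 mm above the axis point, turns freely, leans up to 0.1 rad. Within about 0.2 rad of the flat it falls 8 mm by its own weight: home is 34.5 mm. 0.15-0.3 kg.
- right_handle_tip (a point): Ball end (13.6 mm across) of the handle's +x spoke, 34 mm out from its axis and 13.5 mm above its centre; x points outward along the spoke, z up. Four equal spokes, 10 mm thick, at 90 degrees, reach 41 mm from the axis. The flat of the D-bore is on this spoke's side, 4.8 mm off the axis.
- right_stem (a joint): How far this valve's stem has turned since the start, rad (0 then, positive anticlockwise from above). Stays where left. A dropped handle has about 0.2 rad of play each way, then carries the stem against 0.22 N m of friction (5.5 N at a spoke end); a proud handle needs about 1 N. Over 0.55 rad either way starts the water or strains the seat.
- basin: White ceramic basin, fixed, 600 mm wide, 400 deep, rim and tap ledge 100 mm above the counter. Origin on the counter under the spout foot; x towards the bowl, y along the tap line. The ledge runs from x = -65 to +60 mm; valve axes at y = +120 and -120. The spout rises 110 mm above the ledge and reaches 142 mm out over the bowl; foot 50 mm across, tube 29.
- jar: Green glass jar with a wooden lid, 58 mm across, 66 mm high, standing on one end of the tap ledge; origin at its underside.
- soap_case: White plastic travel soap case, flip-top lid shut, 66 by 100 by 35 mm, on the other end of the tap ledge; origin at its underside.
- red_button: Red index button for a handle, disc 18 mm across and 6 mm thick, lying on the ledge behind the spout (robot's side); origin at its underside.
- blue_button: Blue index button, same size, beside the red one; origin at its underside.
- toothbrush: Bamboo toothbrush, 185 mm long, 20 mm high at the bristles, lying on the counter between robot and basin; origin at its middle underneath.
- screwdriver: Screwdriver, 190 mm long, lying on the counter between robot and basin; origin underneath.
- tumbler: Blue ceramic tumbler, 72 mm across, 100 mm high, on the counter at the robot's left; origin at its underside.
- lotion: White plastic lotion bottle, 60 mm across, 170 mm high, on the counter at the robot's right; origin at its underside.

How it is judged:
At the end, for the whole second after the job is handed in: Both cross-handles are down on their flanges: each handle's centre is 31.5 to 37.5 mm above the ledge, within 4 mm of its valve axis, tilted less than 0.08 rad and at rest, and neither stem stands more than 0.55 rad from where it was at the start (z of left_handle_mid in the frame of left_axis between 0.0315 and 0.0375 m and horizontal distance between left_handle_mid and left_axis below 0.004 m and angle between each of left_handle_mid, right_handle_mid's own z axis and vertical below 0.08 rad and linear speed of each of left_handle, right_handle below 0.02 m/s and value of joint left_stem between -0.55 and 0.55 rad and z of right_handle_mid in the frame of right_axis between 0.0315 and 0.0375 m and horizontal distance between right_handle_mid and right_axis below 0.004 m and value of joint right_stem between -0.55 and 0.55 rad); the robot touches nothing.
It fails at once if the left valve stem is turned by more than 0.55 rad (value of joint left_stem above 0.55 rad or value of joint left_stem below -0.55 rad).
It fails at once if the right valve stem is turned by more than 0.55 rad (value of joint right_stem above 0.55 rad or value of joint right_stem below -0.55 rad).
It fails at once if something standing on the basin's ledge is pushed away or knocked over (distance of any of jar, soap_case, red_button, blue_button from where it was at the start of the episode above 0.02 m or angle between any of jar, soap_case, red_button, blue_button's own z axis and vertical above 0.3 rad).
It fails at once if something on the counter is pushed away or knocked over (distance of any of toothbrush, screwdriver, tumbler, lotion from where it was at the start of the episode above 0.02 m or angle between any of toothbrush, screwdriver, tumbler, lotion's own z axis and vertical above 0.3 rad).
It also fails if it takes over 69 s, if anything falls off the work surface, if the arm or the gripper's body presses on something with over 40 N, if the wrist force passes 120 N, or if a joint passes its speed limit or range.

## Robot

A 6-joint arm with a two-finger parallel gripper is mounted at the origin on the work surface. World frame = base frame: x ahead of the robot, y to its left, z up, the work surface at z = 0. Lengths are in m, angles in rad, forces in N, time in s.
With the tool pointing down it reaches from about 0.3 to 0.775 m from the base axis. Payload 14.6 kg.
Tool frame: the origin (TCP) lies at the very end of the fingers, on their centre line; the grasp point (between the pads) lies 19 mm behind it; y points along the fingers, z is the direction in which the jaws open and shut, and the axes are right-handed (so a half turn about y gives the same grasp; the last joint's range is limited). The gripper opens to 94 mm and grips with 3 to 60 N. Pads are 16 mm wide; open, the fingers measure 119 mm over their backs; the gripper's body (75 mm by 177 mm) begins 78 mm behind the grasp point.
Start: joints at [1.127, 0.3, 1.521, -0, 1.321, -0.067], TCP at [0.202, 0.511, 0.205] pointing down, gripper open.
Joint ranges: [-3.03, 3.03], [-0.79, 2.21], [0.23, 2.52], [-1.04, 4.18], [0, 3.07], [-2.55, 2.55]. Speed limits (rad/s): [2.22, 2.22, 2.57, 3.14, 3.14, 3.14].

## Interface

Orientations are given as [roll, pitch, yaw] about the fixed x, y, z axes, in that order (R = Rz(yaw) Ry(pitch) Rx(roll)).
In Python, from station import get_obs, camera, hand_in, masks_of gives the robot as it stands.
- The arm moves only by the shell command python3 -m jog 'ROWS' [FORCE]. ROWS is text: rows parted by semicolons, each of 7 numbers parted by spaces: the shift along the world's x, y, z in mm, then the turn, a rotation vector about the world's x, y, z in degrees, then the closure, from 0 (fully open) to 1 (shut). A call has 1 to 10 rows; each row is the pose to reach, as a shift and turn from the pose measured when the call began; what a row does not reach only later rows make up. A row lasts 1/12 s, in which the tool goes at most 41.7 mm and 7.16 degrees, less where a joint would pass 70% of its speed; a pose out of reach is approached as far as the arm can. A call with a gripper value outside its range is refused whole. The fingers move at their own pace and stop on an object; FORCE is the grip in N (left out, the last holds). Time passes only in rows, so rows that repeat a pose let the fingers close. It gives the time, the measured TCP pose, the force and the opening at its end, in the units of the state.
- get_obs(): the state, without advancing time (a new reading comes with each control period).
- camera(name): name is "scene" or "side" or "wrist"; returns a dict with "img" (400x640x3 uint8, red, green, blue), "range_z" (400x640 float32, m along the optical axis (not along the pixel's ray), 0 where there is no reading), "fx", "fy", "cx", "cy" (pixels), "rvec" (rotation vector, rad) and "tvec" (3), from world to camera coordinates, as OpenCV has them. Camera axes: x right, y down, z forward; pixel columns grow to the right and rows downward; lengths in m; the calibration is good to about 2 mm. A picture is of the moment at which its call begins.
- hand_in(): hands the job in, once; it reports no verdict.
Trained networks look in the newest picture that a camera, given by its name, has taken for a name from the list of things; names that differ only in an ending like _2 or _b are one class to them, and where a whole thing is asked for, a point or a joint stands for the part that bears it (a point fixed in the world has none). Each returns a list of dicts, best first, with "conf" (0 to 1); they miss things now and then, are a little off and sometimes report something else, mostly with a low value. They report only what shows in the picture. A call takes as long as a camera call.
- masks_of(thing, camera): "mask" (400x640 bool, what is visible of it) and "extent" ([left, top, right, bottom] in pixels, round what is visible of it).
The state is a dict: "time_s": time; "qpos": joint angles; "joint_vel": joint speeds; "tau": joint torques, N m; "ee_pos": TCP position; "eef_rot": TCP orientation; "force": force on the tool from outside, world axes, zero at the start; "moment": the same for the moment, N m; "grip_width": finger opening in m.
Only numpy, scipy, OpenCV 4.12 (cv2) and the standard library are available. Lean on these libraries where they do the work, as an engineer would, in place of code of your own. Each camera call takes 0.05 s, during which the arm holds its last target.

## Working session

There is one attempt and no reset: what is moved stays moved. The work goes in short steps, Python scripts to look and compute and a shell command to move; the robot and the scene stay as the last step left them, time stands still between calls to the robot, and variables do not carry over. Pictures are saved under pics/ and viewed, and the job is handed in when it is done.

```bash
mkdir -p pics; ls
cat > h.py <<'E'
import numpy as np, cv2
from station import get_obs, camera, hand_in, masks_of
def T(c):
    R=cv2.Rodrigues(np.array(c['rvec'],float))[0]; return R,np.array(c['tvec'],float).ravel()
def pts(c,mask=None):
    z=c['range_z']; v,u=np.nonzero((z>0)&(mask if mask is not None else True))
    Z=z[v,u]; P=np.stack([(u-c['cx'])/c['fx']*Z,(v-c['cy'])/c['fy']*Z,Z],1)
    R,t=T(c); return (P-t)@R,u,v
def proj(c,p):
    R,t=T(c); q=R@np.array(p)+t; return c['fx']*q[0]/q[2]+c['cx'],c['fy']*q[1]/q[2]+c['cy']
def save(c,n): cv2.imwrite('pics/'+n+'.png',c['img'][:,:,::-1])
E
python3 - <<'E'
from h import *
print(get_obs())
for n in ['scene','side','wrist']:
    c=camera(n); save(c,n+'0'); R,t=T(c); print(n,'cam pos',-R.T@t,'fwd',R[2])
    for th in ['left_handle_mid','right_handle_mid','left_handle_tip','basin','jar','soap_case','red_button','blue_button','toothbrush','screwdriver','tumbler','lotion']:
        for m in masks_of(th,n)[:3]:
            P,u,v=pts(c,m['mask'])
            if len(P): print(th,round(m['conf'],2),m['extent'],np.round(np.median(P,0),3),np.round(np.percentile(P,[2,98],axis=0),3).tolist())
E
```

```text
pics
{'time_s': 0.0, 'qpos': array([ 1.12738057e+00,  3.00446232e-01,  1.52156953e+00,  3.02375606e-05,
        1.32070635e+00, -6.66013078e-02]), 'joint_vel': array([-0.00014008, -0.00022252,  0.00036865, -0.00037936, -0.00216151,
        0.00034906]), 'tau': array([ 2.44568961e-03, -5.31792426e+01, -3.52738631e+01,  7.09601655e-02,
        2.43238185e-02, -9.08681454e-05]), 'ee_pos': array([0.20226276, 0.51117985, 0.20490486]), 'eef_rot': array([-1.57192133e+00,  1.04391232e-04, -3.76822011e-01]), 'force': array([-0.31949352, -0.14376915, -0.04571475]), 'moment': array([-0.02558874,  0.00238039, -0.05386789]), 'grip_width': 0.09389089095792666}
scene cam pos [1.43932726 0.57337905 0.87675723] fwd [-0.70930711 -0.41599221 -0.56906406]
left_handle_mid 0.56 [337.6, 199.1, 363.4, 223.2] [0.581 0.172 0.154] [[0.385, 0.108, 0.001], [0.604, 0.199, 0.168]]
left_handle_mid 0.5 [460.3, 222.6, 487.8, 263.2] [0.431 0.514 0.067] [[0.376, 0.482, -0.001], [0.445, 0.544, 0.1]]
left_handle_mid 0.48 [202.5, 140.5, 221.2, 175.4] [ 0.496 -0.5    0.079] [[0.467, -0.531, 0.005], [0.514, -0.484, 0.167]]

[... 2643 characters left out ...]
0.154] [[0.542, 0.139, 0.117], [0.595, 0.196, 0.169]]
screwdriver 0.8 [279.8, 270.2, 349.9, 292.4] [ 0.376 -0.163  0.018] [[0.267, -0.183, -0.001], [0.434, -0.123, 0.027]]
tumbler 0.92 [208.8, 151.2, 230.8, 184.0] [0.406 0.491 0.068] [[0.378, 0.475, 0.001], [0.45, 0.549, 0.1]]
lotion 0.74 [446.1, 293.8, 477.4, 362.7] [ 0.465 -0.528  0.092] [[0.451, -0.547, 0.008], [0.492, -0.497, 0.17]]
wrist cam pos [0.13160163 0.53942188 0.38554682] fwd [ 0.24088008 -0.0959683  -0.96579857]
toothbrush 0.73 [192.0, 355.3, 206.9, 378.3] [0.416 0.21  0.008] [[0.396, 0.203, 0.002], [0.436, 0.214, 0.01]]
tumbler 0.64 [355.9, 284.6, 417.8, 366.0] [0.431 0.513 0.074] [[0.378, 0.481, 0.003], [0.441, 0.546, 0.101]]
```

Run:
```python
import cv2
a=cv2.imread('pics/scene0.png')[150:270,230:430]; b=cv2.imread('pics/side0.png')[130:250,260:460]
cv2.imwrite('pics/crop0.png',cv2.vconcat([cv2.resize(a,None,fx=2.4,fy=2.4,interpolation=cv2.INTER_CUBIC),cv2.resize(b,None,fx=2.4,fy=2.4,interpolation=cv2.INTER_CUBIC)]))
```

```text
(no output)
```

View pics/crop0.png

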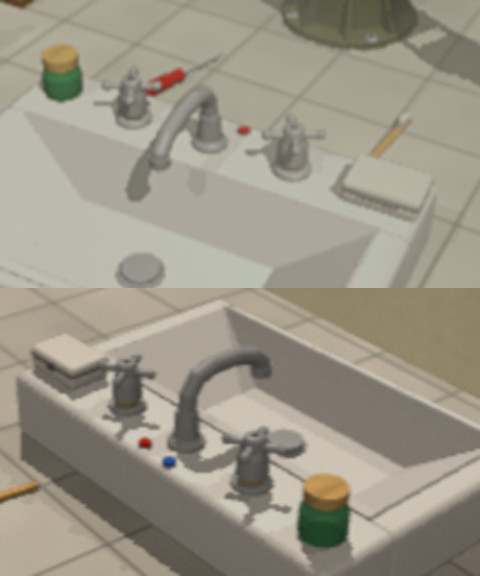

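View pics/scene0.png

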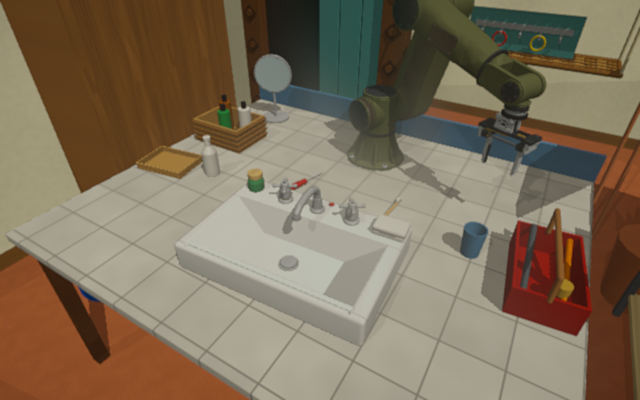

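View pics/wrist0.png

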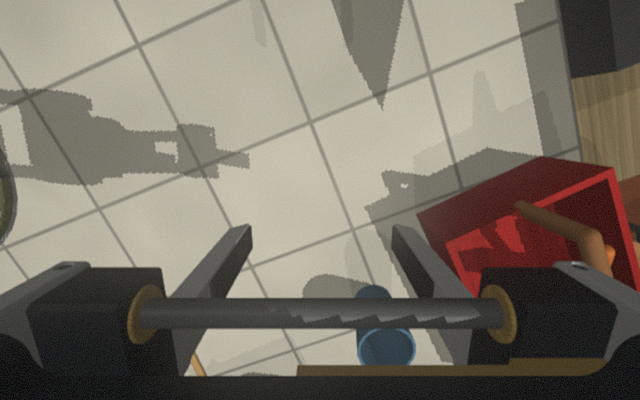

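The scene image shows the left cross at about (350,211) and the right one at about (286,190). The jar is at (256,181), the soap case at (390,228), and the buttons lie behind the spout. I'll fit both crosses from the range data.

```bash
cat >> h.py <<'E'
from scipy.optimize import least_squares
def fitcross(P,c0):
    # P points; signed distance in xy to cross model, 3D: hub radius14 + spokes capsule r5 to 34 + balls 6.8
    def sd(p):
        x,y,z0,a=p; X=P-np.array([x,y,z0])
        rho=np.hypot(X[:,0],X[:,1]); d=np.maximum(rho-.014,np.maximum(X[:,2]-.0265,-X[:,2]+.0065))
        d=np.abs(d)*1.0+0; best=d
        for k in range(4):
            t=a+k*np.pi/2; e=np.array([np.cos(t),np.sin(t),0]); o=np.array([0,0,.0135])
            s=np.clip((X-o)@e,.012,.034); q=X-o-s[:,None]*e; 
            best=np.minimum(best,np.abs(np.linalg.norm(q,axis=1)-.005))
            best=np.minimum(best,np.abs(np.linalg.norm(X-o-.034*e,axis=1)-.0068))
        return best
    out=None
    for a in np.arange(0,np.pi/2,.15):
        r=least_squares(sd,[*c0,a],loss='soft_l1',f_scale=.002,x_scale=[.01,.01,.01,.2])
        if out is None or r.cost<out.cost: out=r
    return out.x,np.sqrt(2*out.cost/len(P))
E
python3 - <<'E'
from h import *
A=[(camera(n)) for n in ['scene','side']]
for nm,c0 in [('L',[.572,.165]),('R',[.588,-.072])]:
    Ps=[]
    for c in A:
        P,u,v=pts(c); P=P[(np.hypot(*(P[:,:2]-c0).T)<.05)&(P[:,2]>.150)]; Ps.append(P)
    for Q in Ps+[np.vstack(Ps)]:
        x,r=fitcross(Q,[*c0,.142]); print(nm,len(Q),np.round(x[:3],4),'ang',np.degrees(x[3])%90,'rms',r)
    Q=np.vstack(Ps); print(np.percentile(Q[:,2],99))
c=A[1]; P,u,v=pts(c)
# ledge edge line at back face top
m=(abs(P[:,2]-.1)<.003)&(P[:,0]<.7); 
print(len(P[m]),P[m].min(0),P[m].max(0), np.median(P[m][:,2]))
for y in np.arange(-.22,.32,.06):
    s=P[m&(abs(P[:,1]-y)<.015)]
    if len(s): print(round(y,2),len(s),np.percentile(s[:,0],[2,98]))
E
```

```text
L 174 [0.571  0.1687 0.1409] ang 31.968831919259166 rms 0.0012986404898543639
L 149 [0.5713 0.1666 0.1423] ang 33.61792972942447 rms 0.0013013596212322878
L 323 [0.5712 0.1674 0.1416] ang 33.00054891312419 rms 0.001384557942637098
0.16923607089703208
R 139 [ 0.5866 -0.0711  0.141 ] ang 30.254417225775846 rms 0.0012716428758840553
R 184 [ 0.5861 -0.0726  0.1422] ang 29.968129509403354 rms 0.001300515341657747
R 323 [ 0.5861 -0.0717  0.1416] ang 30.511720140586462 rms 0.0013419314796635278
0.1694841614259521
3494 [-0.25980247 -0.60199581  0.09700046] [0.69988814 1.20648255 0.10299663] 0.09961342951309798
-0.22 326 [0.5363647  0.69557422]
-0.16 121 [0.05543841 0.58849633]
-0.1 208 [0.52614707 0.64488975]
-0.04 176 [-0.25932914  0.6471837 ]
0.02 161 [-0.07314619  0.63830075]
0.08 115 [-0.25923829  0.64124491]
0.14 159 [0.51111075 0.63145013]
0.2 101 [-0.25897287  0.63014706]
0.26 64 [-0.25896885  0.61365374]
0.32 98 [0.45185648 0.6954464 ]
```

```bash
python3 -m jog '0 0 30 0 0 0 0;37 -34 35 0 0 1 0;74 -69 35 0 0 2 0;111 -103 35 0 0 3 0;148 -138 35 0 0 4 0;185 -172 35 0 0 5 0;222 -206 35 0 0 6 0;259 -241 35 0 0 7 0;296 -275 35 0 0 8 0.2;333 -310 35 0 0 9.6 0.4'
python3 - <<'E'
from h import *
o=get_obs(); print(o['time_s'],o['ee_pos'],np.degrees(o['eef_rot']),o['qpos'],o['grip_width'],o['force'],o['moment'])
E
```

```text
time_s: 2.88
ee_pos: [0.478, 0.2544, 0.2407]
eef_rot: [-1.57, -0.0, -0.209]
force: [0.0, 1.2, 0.8]
grip_width: 0.0839
2.8833 [0.47803463 0.25443793 0.2406753 ] [-8.99828333e+01 -1.95032232e-02 -1.19486386e+01] [ 4.21461507e-01  2.55509661e-01  1.49520113e+00  4.22377678e-05
  1.39043029e+00 -9.40799355e-01] 0.08386038759261047 [0.04887526 1.24104403 0.83128487] [ 0.02635606  0.01402019 -0.05608368]
```

```bash
python3 -m jog '33 -31 -2 0 0 0 0.4;66 -62 -4 0 0 0 0.4;93 -87 -6 0 0 0 0.4;93 -87 -6 0 0 0 0.4;93 -87 -6 0 0 0 0.4'
python3 - <<'E'
from h import *
o=get_obs(); print(o['time_s'],o['ee_pos'],np.degrees(o['eef_rot']),o['qpos'],o['grip_width'],o['force'],o['moment'])
for n in ['wrist','side','scene']:
    c=camera(n); save(c,n+'1'); P,u,v=pts(c); print(proj(c,[.5712,.1674,.155]))
    m=(np.hypot(P[:,0]-.5712,P[:,1]-.1674)<.05)&(P[:,2]>.15)&(P[:,2]<.18); Q=P[m]
    if len(Q)>40: x,r=fitcross(Q,[.5712,.1674,.142]); print(n,len(Q),x[:3],np.degrees(x[3])%90,r)
E
```

```text
time_s: 3.3
ee_pos: [0.572, 0.1656, 0.2338]
eef_rot: [-1.571, 0.001, -0.212]
force: [-0.1, 0.7, 0.7]
grip_width: 0.0569
3.3 [0.57203773 0.16561105 0.2337976 ] [-9.00150177e+01  4.05323036e-02 -1.21288864e+01] [ 2.20282782e-01  3.84026369e-01  1.34309075e+00  5.88501004e-05
  1.41522771e+00 -1.13883378e+00] 0.05689530811341102 [-0.11259986  0.66837958  0.71636981] [ 0.00546154 -0.01300292  0.03054399]
(np.float64(323.18617722923807), np.float64(202.84978288965655))
wrist 2067 [0.57005481 0.16865128 0.14289298] 32.55275193099304 0.0007560334979519764
(np.float64(312.7108880237817), np.float64(163.81126233902788))
side 151 [0.57060512 0.1668358  0.1419184 ] 32.45422512298356 0.001340178468518251
(np.float64(351.5868152888389), np.float64(205.51863758216354))
scene 174 [0.57033502 0.16850906 0.1412244 ] 31.646123988995644 0.0010657486928491325
```

View pics/wrist1.png

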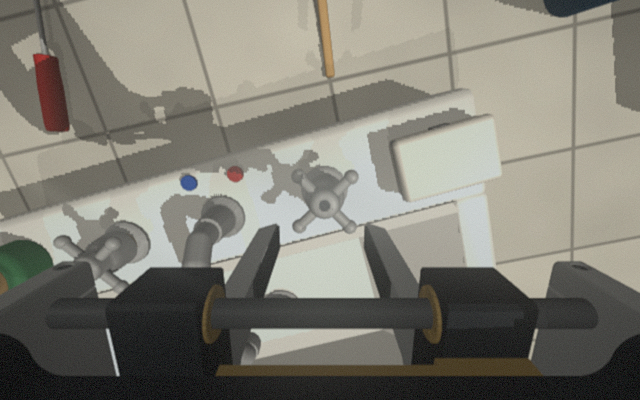

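View pics/side1.png

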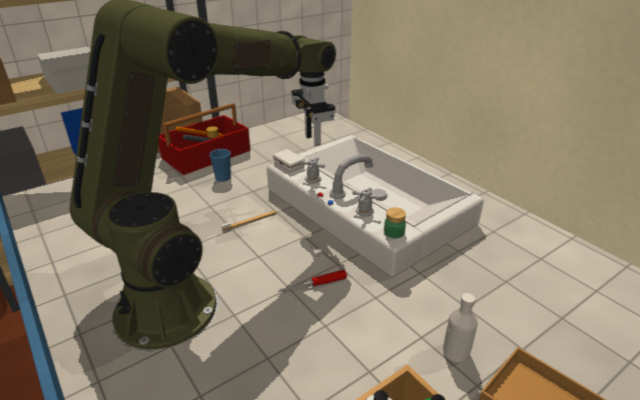

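The wrist image shows the left cross at (323,203), matching the projected fit, with the fingers on the gaps between its spokes. Next I lower the tool.

```bash
python3 -m jog '-2 2.4 -25 0 0 0 0.4;-2 2.4 -50 0 0 0 0.4;-2 2.4 -75 0 0 0 0.4;-2 2.4 -91 0 0 0 0.4;-2 2.4 -91 0 0 0 0.4;-2 2.4 -91 0 0 0 0.4'
cat > chk.py <<'E'
import sys
from h import *
C={'L':[.5703,.168],'R':[.5861,-.0717]}
k,tag=sys.argv[1],sys.argv[2]
o=get_obs(); print(round(o['time_s'],2),'tcp',np.round(o['ee_pos'],4),'yaw',round(np.degrees(o['eef_rot'][2]),1),'q6',round(o['qpos'][5],2),'w',round(o['grip_width'],4),'F',np.round(o['force'],1),'M',np.round(o['moment'],2))
cs=C[k]; z0=float(sys.argv[3]) if len(sys.argv)>3 else .142
R=np.array
for n in sys.argv[4].split(',') if len(sys.argv)>4 else ['wrist']:
    c=camera(n); save(c,f'{n}_{tag}'); P,u,v=pts(c)
    d=P[:,:2]-cs; m=(np.hypot(*d.T)<.045)&(P[:,2]>.138)&(P[:,2]<.172)
    # drop finger zones
    yaw=o['eef_rot'][2]; j=R([-np.sin(yaw),np.cos(yaw)]); l=R([np.cos(yaw),np.sin(yaw)])
    e=P[:,:2]-o['ee_pos'][:2]
    if o['ee_pos'][2]<.17: m&=~((abs(e@j)>.021)&(abs(e@l)<.014))
    Q=P[m]; h=P[(np.hypot(*d.T)<.010)&(P[:,2]<.18)&(P[:,2]>.13)]
    print(n,len(Q),'hubtop z',np.round(np.percentile(h[:,2],[10,50,90]),4) if len(h) else None)
    if len(Q)>40: x,r=fitcross(Q,[*cs,z0]); print('  fit',np.round(x[:3],4),'ang',round(np.degrees(x[3])%90,1),'rms',round(r,5))
E
python3 chk.py L a
```

```text
time_s: 3.95
ee_pos: [0.5678, 0.1718, 0.1443]
eef_rot: [-1.57, 0.0, -0.206]
force: [0.8, -0.5, -0.3]
grip_width: 0.0564
3.95 tcp [0.5678 0.1718 0.1443] yaw -11.8 q6 -1.13 w 0.0564 F [ 0.8 -0.5 -0.3] M [ 0.03 -0.02  0.02]
wrist 4979 hubtop z [0.168  0.1692 0.1702]
  fit [0.5698 0.1688 0.1425] ang 32.7 rms 0.00137
```

View pics/wrist_a.png

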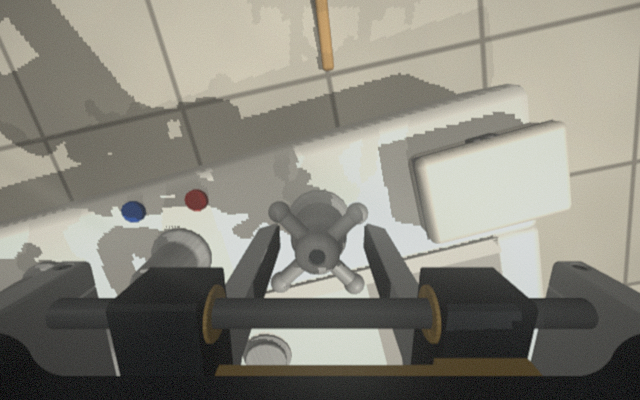

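```bash
python3 -m jog '2 -3.5 -2 0 0 -3 0.4;2 -3.5 -2 0 0 -7 0.4;2 -3.5 -2 0 0 -11 0.4;2 -3.5 -2 0 0 -15 0.4;2 -3.5 -2 0 0 -19 0.4;2 -3.5 -2 0 0 -23 0.4;2 -3.5 -2 0 0 -27 0.4;2 -3.5 -2 0 0 -31 0.4;2 -3.5 -2 0 0 -35 0.4;2 -3.5 -2 0 0 -35 0.4';python3 chk.py L b
```

```text
time_s: 4.83
ee_pos: [0.5708, 0.1687, 0.1452]
eef_rot: [-1.567, -0.003, -0.82]
force: [-0.5, -0.1, 0.6]
grip_width: 0.0565
4.83 tcp [0.5708 0.1687 0.1452] yaw -47.0 q6 -0.52 w 0.0565 F [-0.5 -0.1  0.6] M [ 0.    0.02 -0.06]
wrist 4707 hubtop z [0.1679 0.169  0.1701]
  fit [0.5689 0.1696 0.1424] ang 11.5 rms 0.00141
```

View pics/wrist_b.png

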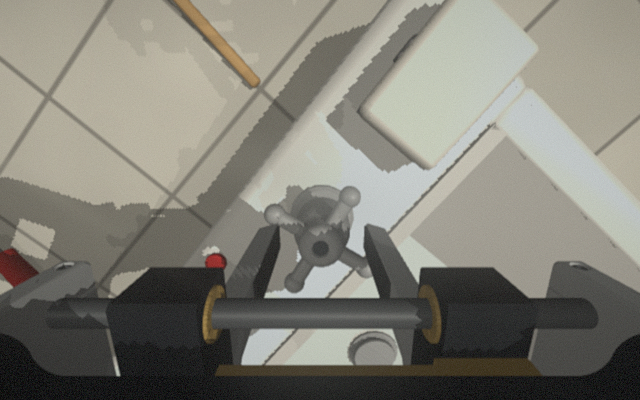

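The handle follows, from 32.7° to 11.5°, and is still proud. I'll keep turning clockwise and check the height after each call.

```bash
python3 -m jog '-1 0 -2 0 0 -4 0.4;-1 0 -2 0 0 -8 0.4;-1 0 -2 0 0 -12 0.4;-1 0 -2 0 0 -16 0.4;-1 0 -2 0 0 -20 0.4;-1 0 -2 0 0 -24 0.4;-1 0 -2 0 0 -28 0.4;-1 0 -2 0 0 -28 0.4';python3 chk.py L c
```

```text
time_s: 5.55
ee_pos: [0.57, 0.1689, 0.1439]
eef_rot: [-1.566, -0.003, -1.305]
force: [0.2, 0.4, 0.5]
grip_width: 0.0565
5.55 tcp [0.57   0.1689 0.1439] yaw -74.8 q6 -0.04 w 0.0565 F [0.2 0.4 0.5] M [-0.03  0.    0.02]
wrist 4730 hubtop z [0.1679 0.1691 0.1701]
  fit [0.5691 0.1699 0.1424] ang 74.6 rms 0.00142
```

```bash
python3 -m jog '0 0 -2 0 0 -4 0.4;0 0 -2 0 0 -8 0.4;0 0 -2 0 0 -12 0.4;0 0 -2 0 0 -16 0.4;0 0 -2 0 0 -20 0.4;0 0 -2 0 0 -24 0.4;0 0 -2 0 0 -28 0.4;0 0 -2 0 0 -28 0.4';python3 chk.py L d
```

```text
time_s: 6.27
ee_pos: [0.5701, 0.169, 0.1422]
eef_rot: [-1.566, -0.003, -1.789]
force: [-0.4, -0.1, -0.1]
grip_width: 0.0565
6.27 tcp [0.5701 0.169  0.1422] yaw -102.5 q6 0.45 w 0.0565 F [-0.4 -0.1 -0.1] M [-0.01  0.09  0.  ]
wrist 4817 hubtop z [0.168  0.1691 0.1702]
  fit [0.5697 0.1703 0.1425] ang 46.4 rms 0.00141
```

```bash
python3 -m jog '0 0 0 0 0 -4 0.4;0 0 0 0 0 -8 0.4;0 0 0 0 0 -12 0.4;0 0 0 0 0 -16 0.4;0 0 0 0 0 -20 0.4;0 0 0 0 0 -24 0.4;0 0 0 0 0 -28 0.4;0 0 0 0 0 -28 0.4';python3 chk.py L e
```

```text
time_s: 6.98
ee_pos: [0.5701, 0.169, 0.1424]
eef_rot: [-1.566, -0.002, -2.273]
force: [0.3, 0.8, -0.2]
grip_width: 0.0563
6.98 tcp [0.5701 0.169  0.1424] yaw -130.2 q6 0.93 w 0.0563 F [ 0.3  0.8 -0.2] M [-0.1   0.12 -0.03]
wrist 4836 hubtop z [0.1679 0.1691 0.1702]
  fit [0.5704 0.1705 0.1425] ang 17.9 rms 0.00142
```

```bash
python3 -m jog '0 0 0 0 0 -4 0.4;0 0 0 0 0 -8 0.4;0 0 0 0 0 -12 0.4;0 0 0 0 0 -16 0.4;0 0 0 0 0 -20 0.4;0 0 0 0 0 -24 0.4;0 0 0 0 0 -28 0.4;0 0 0 0 0 -28 0.4';python3 chk.py L f
```

```text
time_s: 7.7
ee_pos: [0.5701, 0.169, 0.1425]
eef_rot: [-1.566, -0.002, -2.757]
force: [0.2, 0.1, -0.0]
grip_width: 0.0565
7.7 tcp [0.5701 0.169  0.1425] yaw -157.9 q6 1.42 w 0.0565 F [ 0.2  0.1 -0. ] M [-0.01  0.1   0.08]
wrist 4883 hubtop z [0.168  0.1692 0.1702]
  fit [0.5712 0.1702 0.1425] ang 79.5 rms 0.00142
```

```bash
python3 -m jog '0 0 0 0 0 -4 0.4;0 0 0 0 0 -8 0.4;0 0 0 0 0 -12 0.4;0 0 0 0 0 -16 0.4;0 0 0 0 0 -20 0.4;0 0 0 0 0 -24 0.4;0 0 0 0 0 -28 0.4;0 0 0 0 0 -28 0.4';python3 chk.py L g
```

```text
time_s: 8.42
ee_pos: [0.5702, 0.169, 0.1425]
eef_rot: [-1.566, -0.002, 3.043]
force: [-0.0, 0.0, 0.3]
grip_width: 0.0561
8.42 tcp [0.5702 0.169  0.1425] yaw 174.4 q6 1.9 w 0.0561 F [-0.   0.   0.3] M [-0.    0.18  0.04]
wrist 4863 hubtop z [0.1679 0.169  0.17  ]
  fit [0.5716 0.1696 0.1424] ang 51.7 rms 0.00142
```

```bash
python3 -m jog '0 0 0 0 0 -4 0.4;0 0 0 0 0 -8 0.4;0 0 0 0 0 -12 0.4;0 0 0 0 0 -16 0.4;0 0 0 0 0 -20 0.4;0 0 0 0 0 -24 0.4;0 0 0 0 0 -28 0.4;0 0 0 0 0 -28 0.4';python3 chk.py L h
```

```text
time_s: 9.13
ee_pos: [0.5701, 0.169, 0.1426]
eef_rot: [-1.566, -0.002, 2.56]
force: [0.3, -0.1, -0.1]
grip_width: 0.0564
9.13 tcp [0.5701 0.169  0.1426] yaw 146.7 q6 2.38 w 0.0564 F [ 0.3 -0.1 -0.1] M [0.09 0.13 0.03]
wrist 4209 hubtop z [0.1604 0.1616 0.1625]
  fit [0.5737 0.1668 0.1435] ang 23.5 rms 0.00219
```

It dropped: the hub top went from 0.169 to 0.1616. I back off to mid-gap and lift.

```bash
python3 -m jog '0 0 0 0 0 6 0.4;0 0 0 0 0 12 0.4;0 0 0 0 0 16 0.4;0 0 0 0 0 16 0.4;0 0 20 0 0 16 0.4;0 0 50 0 0 16 0.4;0 0 80 0 0 16 0.4;0 0 97 0 0 16 0.4;0 0 97 0 0 16 0.4';python3 chk.py L i .1345 wrist,side,scene
```

```text
time_s: 9.93
ee_pos: [0.5713, 0.1693, 0.2439]
eef_rot: [-1.569, 0.003, 2.843]
force: [-0.4, -0.3, -0.1]
grip_width: 0.056
9.93 tcp [0.5713 0.1693 0.2439] yaw 162.9 q6 2.1 w 0.056 F [-0.4 -0.3 -0.1] M [0.06 0.2  0.02]
wrist 1932 hubtop z [0.1603 0.1615 0.1627]
  fit [0.5696 0.169  0.1352] ang 24.1 rms 0.00084
side 160 hubtop z [0.1558 0.1601 0.1619]
  fit [0.5703 0.1654 0.1346] ang 22.8 rms 0.00151
scene 178 hubtop z [0.1577 0.159  0.161 ]
  fit [0.5719 0.1686 0.1333] ang 24.7 rms 0.00128
```

View pics/wrist_i.png

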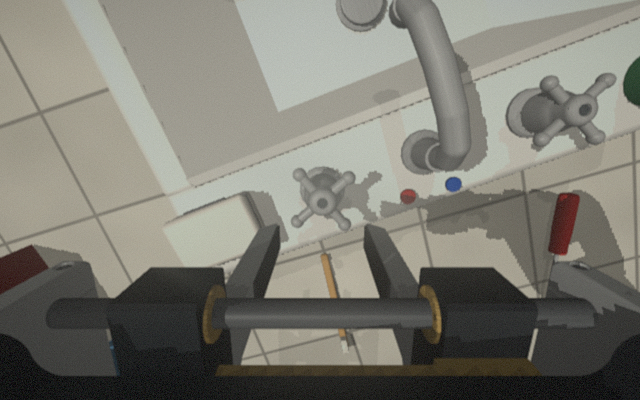

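Left handle is home: centre z ≈ 0.135, with the cross at (323,200). Now I move to the right one, passing above the spout.

```bash
python3 -m jog '0 -10 20 0 0 0 0.4;2 -40 20 0 0 1 0.4;4 -80 20 0 0 2 0.4;7 -120 20 0 0 2.4 0.4;10 -160 20 0 0 2.4 0.4;12 -200 20 0 0 2.4 0.4;15 -241 10 0 0 2.4 0.4;15 -241 0 0 0 2.4 0.4;15 -241 0 0 0 2.4 0.4;15 -241 0 0 0 2.4 0.4';python3 chk.py R j .142 wrist,scene
```

```text
time_s: 10.92
ee_pos: [0.5843, -0.0717, 0.2369]
eef_rot: [-1.565, -0.007, 2.885]
force: [0.6, -0.8, 0.6]
grip_width: 0.0562
10.92 tcp [ 0.5843 -0.0717  0.2369] yaw 165.3 q6 1.65 w 0.0562 F [ 0.6 -0.8  0.6] M [ 0.01  0.1  -0.01]
wrist 2269 hubtop z [0.168  0.1692 0.1703]
  fit [ 0.5849 -0.0705  0.1427] ang 30.5 rms 0.00138
scene 173 hubtop z [0.1629 0.1668 0.1692]
  fit [ 0.5865 -0.0697  0.1402] ang 30.7 rms 0.00186
```

View pics/wrist_j.png

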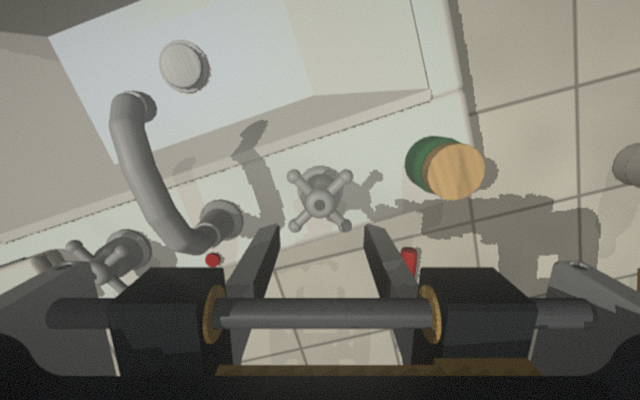

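The right cross is centred between the fingers at (319,200), so I descend.

```bash
python3 -m jog '1.5 0.5 -20 0 0 0 0.4;1.5 0.5 -45 0 0 0 0.4;1.5 0.5 -70 0 0 0 0.4;1.5 0.5 -90 0 0 0 0.4;1.5 0.5 -94 0 0 0 0.4;1.5 0.5 -94 0 0 0 0.4;1.5 0.5 -94 0 0 0 0.4';python3 chk.py R k
```

```text
time_s: 11.6
ee_pos: [0.587, -0.0697, 0.1458]
eef_rot: [-1.565, -0.002, 2.887]
force: [0.4, -0.4, 0.8]
grip_width: 0.0559
11.6 tcp [ 0.587  -0.0697  0.1458] yaw 165.4 q6 1.65 w 0.0559 F [ 0.4 -0.4  0.8] M [ 0.    0.12 -0.01]
wrist 4932 hubtop z [0.1681 0.1692 0.1702]
  fit [ 0.5851 -0.0705  0.1427] ang 30.5 rms 0.00136
```

```bash
python3 -m jog '-1 -1 -3 0 0 4 0.4;-1 -1 -3 0 0 8 0.4;-1 -1 -3 0 0 12 0.4;-1 -1 -3 0 0 16 0.4;-1 -1 -3 0 0 20 0.4;-1 -1 -3 0 0 24 0.4;-1 -1 -3 0 0 28 0.4;-1 -1 -3 0 0 32 0.4;-1 -1 -3 0 0 36 0.4;-1 -1 -3 0 0 36 0.4';python3 chk.py R l
```

```text
time_s: 12.48
ee_pos: [0.5867, -0.0709, 0.1448]
eef_rot: [-1.564, 0.001, -2.764]
force: [0.8, -0.2, 0.7]
grip_width: 0.0565
12.48 tcp [ 0.5867 -0.0709  0.1448] yaw -158.4 q6 1.02 w 0.0565 F [ 0.8 -0.2  0.7] M [-0.    0.16  0.01]
wrist 4548 hubtop z [0.1678 0.169  0.1701]
  fit [ 0.5854 -0.0692  0.1425] ang 51.0 rms 0.00148
```

```bash
python3 -m jog '0 0 -2 0 0 4 0.4;0 0 -2 0 0 8 0.4;0 0 -2 0 0 12 0.4;0 0 -2 0 0 16 0.4;0 0 -2 0 0 20 0.4;0 0 -2 0 0 24 0.4;0 0 -2 0 0 28 0.4;0 0 -2 0 0 28 0.4';python3 chk.py R m
```

```text
time_s: 13.2
ee_pos: [0.5869, -0.0709, 0.1434]
eef_rot: [-1.563, 0.001, -2.279]
force: [-0.3, -0.4, 0.6]
grip_width: 0.0564
13.2 tcp [ 0.5869 -0.0709  0.1434] yaw -130.6 q6 0.53 w 0.0564 F [-0.3 -0.4  0.6] M [-0.05  0.13 -0.02]
wrist 4577 hubtop z [0.1678 0.169  0.1701]
  fit [ 0.5844 -0.0691  0.1425] ang 78.9 rms 0.00143
```

```bash
python3 -m jog '0 0 -1 0 0 4 0.4;0 0 -1 0 0 8 0.4;0 0 -1 0 0 12 0.4;0 0 -1 0 0 16 0.4;0 0 -1 0 0 20 0.4;0 0 -1 0 0 24 0.4;0 0 -1 0 0 28 0.4;0 0 -1 0 0 28 0.4';python3 chk.py R n
```

```text
time_s: 13.92
ee_pos: [0.5871, -0.0709, 0.1427]
eef_rot: [-1.563, 0.001, -1.795]
force: [-0.0, 0.3, 0.2]
grip_width: 0.0565
13.92 tcp [ 0.5871 -0.0709  0.1427] yaw -102.8 q6 0.04 w 0.0565 F [-0.   0.3  0.2] M [-0.06  0.05 -0.01]
wrist 4585 hubtop z [0.1672 0.1685 0.1695]
  fit [ 0.5836 -0.0696  0.142 ] ang 17.7 rms 0.00138
```

```bash
python3 -m jog '-2 0 0 0 0 4 0.4;-2 0 0 0 0 8 0.4;-2 0 0 0 0 12 0.4;-2 0 0 0 0 16 0.4;-2 0 0 0 0 20 0.4;-2 0 0 0 0 24 0.4;-2 0 0 0 0 28 0.4;-2 0 0 0 0 28 0.4';python3 chk.py R o
```

```text
time_s: 14.63
ee_pos: [0.5852, -0.0709, 0.1429]
eef_rot: [-1.562, 0.001, -1.311]
force: [0.3, 0.3, 0.6]
grip_width: 0.0563
14.63 tcp [ 0.5852 -0.0709  0.1429] yaw -75.1 q6 -0.45 w 0.0563 F [0.3 0.3 0.6] M [-0.    0.03 -0.04]
wrist 4072 hubtop z [0.1603 0.1615 0.1624]
  fit [ 0.5839 -0.0661  0.1434] ang 44.8 rms 0.00221
```

The right handle dropped too. I back off and lift clear.

```bash
python3 -m jog '0 0 0 0 0 -6 0.4;0 0 0 0 0 -12 0.4;0 0 0 0 0 -16 0.4;0 0 0 0 0 -16 0.4;0 0 20 0 0 -16 0.4;0 0 50 0 0 -16 0.4;0 0 80 0 0 -16 0.4;0 0 110 0 0 -16 0.4;0 0 110 0 0 -16 0.4';python3 chk.py R p .1345 wrist,side,scene; python3 chk.py L q .1345 wrist,side,scene;  python3 - <<'E'
import cv2
a=cv2.imread('pics/scene_q.png')[150:270,230:430]; b=cv2.imread('pics/side_q.png')[130:250,260:460]
cv2.imwrite('pics/crop1.png',cv2.vconcat([cv2.resize(a,None,fx=2.4,fy=2.4,interpolation=cv2.INTER_CUBIC),cv2.resize(b,None,fx=2.4,fy=2.4,interpolation=cv2.INTER_CUBIC)]))
E
```

```text
time_s: 15.43
ee_pos: [0.5866, -0.0712, 0.2593]
eef_rot: [-1.554, -0.001, -1.595]
force: [0.2, 0.2, 0.3]
grip_width: 0.0564
15.43 tcp [ 0.5866 -0.0712  0.2593] yaw -91.4 q6 -0.16 w 0.0564 F [0.2 0.2 0.3] M [-0.07  0.07  0.02]
wrist 1743 hubtop z [0.1603 0.1615 0.1626]
  fit [ 0.5849 -0.0705  0.1352] ang 43.8 rms 0.00084
side 199 hubtop z [0.156  0.1597 0.1614]
  fit [ 0.5855 -0.0726  0.134 ] ang 45.3 rms 0.00139
scene 150 hubtop z [0.1571 0.1592 0.1612]
  fit [ 0.5866 -0.0716  0.1332] ang 44.8 rms 0.00137
15.58 tcp [ 0.585  -0.0709  0.2523] yaw -91.3 q6 -0.16 w 0.0565 F [-0.1  0.2  0.1] M [-0.03  0.03  0.01]
wrist 0 hubtop z None
side 159 hubtop z [0.1552 0.1603 0.1616]
  fit [0.5706 0.1661 0.1341] ang 24.6 rms 0.00143
scene 176 hubtop z [0.1565 0.1586 0.1603]
  fit [0.5708 0.1686 0.133 ] ang 24.0 rms 0.00126
```

View pics/crop1.png

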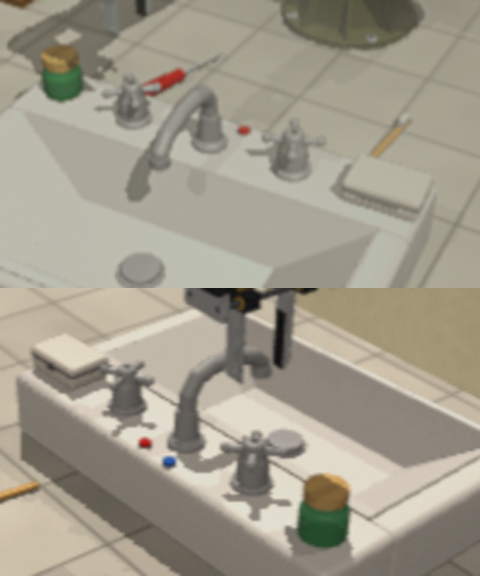

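View pics/wrist_p.png

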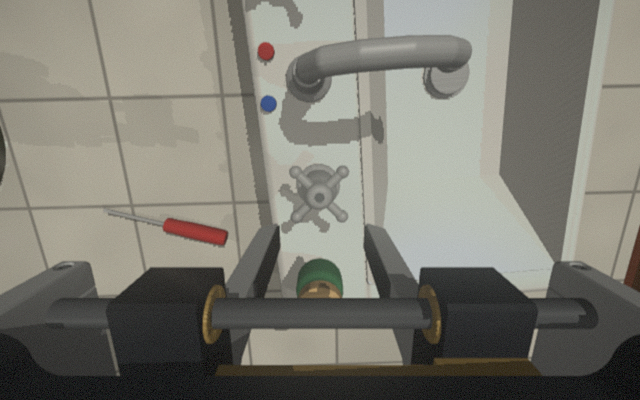

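Both handles sit flush on their flanges, with no brass showing, and the objects on the ledge are unmoved. The gripper is clear, about 90 mm above the right handle at (318,195). I'm handing in.

```bash
python3 -c "
from h import *
print(hand_in())"
```

```text
the job is handed in; nothing more can be done
None
```

Both cross-handles have dropped onto their stems and are sitting home, and I handed the job in at about 15.6 s of the 69 s.

- **Method:** I put the half-open fingers down into the gaps between the spokes and turned the wrist in steps of about 28°. After each step I checked the hub height in the wrist camera. The left handle dropped after about 190° clockwise, the right after about 105° anticlockwise.
- **Height:** the hub tops fell from 0.169 m to 0.1615 m. Fitted centres are 33–35 mm above the ledge on both sides, where home is 34.5 mm. In the scene and side pictures the handles look upright and no brass shows.
- **Centring:** the fitted centres agree with the starting fit to about 2 mm, close to the calibration limit. One handle fit made while the fingers were still around the right handle read several millimetres off. It agreed again once the gripper was clear.
- **Stems:** I could not measure the stem angles directly. The last step on each side was 28° and a dropped handle has about 23° of play, so I estimate at most about 5–10° of stem turn. The wrist moment stayed low during the turning.
- **Everything else:** by eye in the pictures, the jar, soap case, buttons, screwdriver and toothbrush look unmoved. I did not re-measure them, and I did not look at the tumbler or the lotion at the end, though the arm never went near the lotion and passed above the tumbler's height.
- **Gripper:** it finished empty and clear of everything, about 90 mm above the right handle.

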